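# Change the air supply over: close the red valve, then open the blue one

### The arm

A 7-joint arm with a two-finger parallel gripper is mounted at the origin on a cart in front of the work surface, level with it; the furniture and walls round the work are solid. World frame = base frame: x ahead of the robot, y to its left, z up, the work surface at z = 0. Lengths are in m, angles in rad, forces in N, time in s.
With the tool pointing down it reaches from about 0.4 to 0.85 m from the base axis. Payload 10.4 kg.
Tool frame: the origin (TCP) lies between the finger pads; the fingertips stand tcp_to_tips ahead of it and the grasp point (between the pads) lies 8 mm behind it (tcp_to_tips is the distance from the TCP to the fingertips, in m); z points along the fingers, y is the line along which they close (so a half turn about z gives the same grasp; the last joint's range is limited). The gripper opens to 85 mm and grips with 20 to 120 N. Pads are 22 mm wide; open, the fingers measure 114 mm over their backs; the gripper's body (76 mm by 85 mm) begins 54 mm behind the grasp point. The pads swing forward as they close: fully open they stand 13 mm farther back than shut.
Start: joints at [-1.19, 0.332, -0.065, 1.46, 0.022, 1.35, -0.088], TCP at [0.246, 0.575, 0.242] pointing down, gripper open.
Joint ranges: [-2.6, 2.6], [-0.5, 2.12], [-1.47, 1.34], [0.16, 2.42], [-1.27, 4.41], [0.06, 2.06], [-2.6, 2.6]. Speed limits (rad/s): [2.22, 2.22, 2.79, 2.79, 3.14, 3.14, 3.14].

### API

Orientations are given as a unit quaternion [x, y, z, w].
In Python, from workcell import * gives the robot as it stands.
- The arm moves only by the tool apply_moves, never from a script. Its argument "rows" is a list of rows, each an object of numbers: "x", "y", "z": the shift along the tool's x, y, z in mm; "ax", "ay", "az": the turn, a rotation vector about the tool's x, y, z in degrees; "gripper": the closure, from 0 (fully open) to 1 (shut). A call has 1 to 5 rows; each row shifts and turns the commanded pose from where the row before left it, along the tool's axes as they then stand; what a row does not reach is not made up. A row lasts 1/12 s, in which the tool goes at most 41.7 mm and 7.16 degrees, less where a joint would pass 70% of its speed; a pose out of reach is approached as far as the arm can. A call with a gripper value outside its range is refused whole. The fingers move at their own pace and stop on an object; "newtons" is the grip in N (left out, the last holds). Time passes only in rows, so rows that do not move let the fingers close. It gives the time, the measured TCP pose, the force, the opening and the grip force at its end, in the units of the state.
- get_obs(): the state, without advancing time (a new reading comes with each control period).
- camera(name): name is "scene" or "top"; returns a dict with "color" (480x640x3 uint8, red, green, blue), "fov_y" (degrees; the focal length in pixels is half the picture's height over the tangent of half this angle, whatever the lens; pixels are square), "cx", "cy" (the principal point, pixels), "rvec" (rotation vector, rad) and "tvec" (3), from world to camera coordinates, as OpenCV has them. Camera axes: x right, y down, z forward; pixel columns grow to the right and rows downward; lengths in m; the calibration is good to about 2 mm. A picture is of the moment at which its call begins. There is no depth.
- hand_in(): hands the job in; it is judged then, once.
The state is a dict: "clock": time; "joint_pos": joint angles; "joint_velocities": joint speeds; "tau": joint torques, N m; "position": TCP position; "ee_rot": TCP orientation; "ft_force": force on the tool from outside, world axes, zero at the start; "torque": the same for the moment, N m; "grip_width": opening from 0.0 (shut) to 1.0 (fully open); "grasp_force": force on a finger pad.
Only numpy, scipy, OpenCV 4.12 (cv2) and the standard library are available. Lean on these libraries where they do the work, as an engineer would, in place of code of your own. Each camera call takes 0.05 s, during which the arm holds its last target. There are 200 camera calls.

### The job

Change the air supply over on the small manifold: with a fingertip, push the red valve's lever round until it is fully closed (across the pipe, at its stop), and only then push the blue valve's lever round until it is fully open (in line with the pipe, at its stop). Push gently without pinching the levers, leave the red valve closed, and leave the loose things on the tables where they are.

Things in the scene. Friction and masses are not known exactly. Their poses are not given: they have to be found in the camera images.
- manifold: Air manifold, bolted down: grey base plate 60 x 240 x 8 mm, above it one straight pipe line (axis z = 0.05) through a tee and two lever valves 65 mm either side of it. Origin: centre of the plate's underside, on the table (z = 0); y along the pipe (robot's left at yaw 0), x away from the robot. Behind it end rolls 84 mm high; at y over 0.5, x over 0.38 stands a press 0.5 m high.
- valve_red: The red-handled ball valve: brass body in the manifold's pipe, 130 mm from the other valve; red may be the left or the right one. Origin: on the vertical axis of its stem, at table level (z = 0); y along the pipe, x across it, as the manifold's. Nothing but the lever moves. The stem's nut ends at z = 0.104.
- valve_blue: The blue-handled ball valve: brass body in the manifold's pipe, 130 mm from the other valve; blue may be the left or the right one. Origin: on the vertical axis of its stem, at table level (z = 0); y along the pipe, x across it, as the manifold's. Nothing but the lever moves. The stem's nut ends at z = 0.104.
- tip_red (a point): Outer end of the red vinyl sleeve of the lever, 95 mm from the stem's axis, at half its height (z = 0.124). The sleeve is 18 mm wide, 16 mm high (z 0.116 to 0.132), from 40 to 95 mm from the axis; a flat steel bar slopes down from it to the stem (top there z = 0.10). Seen from the stem, this point shows where the lever points.
- tip_blue (a point): Outer end of the blue vinyl sleeve of the lever, 95 mm from the stem's axis, at half its height (z = 0.124). The sleeve is 18 mm wide, 16 mm high (z 0.116 to 0.132), from 40 to 95 mm from the axis; a flat steel bar slopes down from it to the stem (top there z = 0.10). Seen from the stem, this point shows where the lever points.
- lever_red (a joint): Turn of the red lever about the valve's vertical stem, rad. 0 = fully open: lever in line with the pipe, pointing along the manifold's +y. Grows clockwise from above to 1.571 = fully closed: lever across the pipe, pointing along +x. Hard stops at both ends. Starts open or nearly so, 0 to 0.3. Friction 0.2 Nm (about 3 N at the sleeve), no spring: it stays where it is left.
- lever_blue (a joint): Turn of the blue lever about the valve's vertical stem, rad. 0 = fully open: lever in line with the pipe, pointing along the manifold's +y. Grows clockwise from above to 1.571 = fully closed: lever across the pipe, pointing along +x. Hard stops at both ends. Starts closed or nearly so, 1.3 to 1.571. Friction 0.2 Nm (about 3 N at the sleeve), no spring: it stays where it is left.
- marker: Bystander, loose: the grey marker pen with a black cap, 135 mm long, 14 mm thick, lying in front of the manifold. Origin: centre of its underside.
- jar: Bystander, loose: the screw jar with a black lid, 59 mm across, 64 mm high, behind the manifold. Origin: centre of its underside.
- spacer: Bystander, loose: the small grey steel ring, 32 mm across, 22 mm high, behind the manifold. Origin: centre of its underside.
- collar: Bystander, loose: the flat light-grey steel ring, 38 mm across, 14 mm high, behind the manifold. Origin: centre of its underside.
- tape: Bystander, loose: the roll of white tape with a blue core, 68 mm across, 19 mm high, on the white table. Origin: centre of its underside.
- dropper: Bystander, loose: the beige oil bottle with a red spout, 36 mm across, 97 mm high, on the white table. Origin: centre of its underside.

How it is judged:
By the outcome, as a careful person would: the job done as asked, in the order asked, and still so for the second after the job is handed in, with the robot touching nothing.
It also fails if it takes over 64 s, if anything falls off the work surface, if the arm or the gripper's body presses on something with over 40 N, if the wrist force passes 120 N, or if a joint passes its speed limit or range.

## Working session

There is one attempt and no reset: what is moved stays moved. The work goes in short steps, Python scripts to look and compute and a tool call to move; the robot and the scene stay as the last step left them, time stands still between calls to the robot, and variables do not carry over. Pictures are saved under pics/ and viewed, at most 10 in all, crops included, and the job is handed in when it is done.

Besides the shell and the picture viewer there is one more tool, called after "Request:" by a JSON object that holds its "name" and its "arguments". apply_moves: Moves the arm, as the interface text tells. Its arguments: {"type":"object","properties":{"rows":{"type":"array","items":{"type":"object","properties":{"x":{"type":"number"},"y":{"type":"number"},"z":{"type":"number"},"ax":{"type":"number"},"ay":{"type":"number"},"az":{"type":"number"},"gripper":{"type":"number"}}}},"newtons":{"type":"number"}},"required":["rows"]}

```bash
mkdir -p pics; ls
cat > h.py <<'E'
from workcell import *
import numpy as np, cv2
from scipy.spatial.transform import Rotation as R
def ray(c,u,v):
    f=240/np.tan(np.radians(c["fov_y"])/2)
    M=R.from_rotvec(np.array(c["rvec"]).ravel()).as_matrix(); t=np.array(c["tvec"]).ravel()
    d=M.T@np.array([(u-c["cx"])/f,(v-c["cy"])/f,1.]); o=-M.T@t
    return o,d
def onz(c,u,v,z):
    o,d=ray(c,u,v); return o+d*(z-o[2])/d[2]
E
python3 - <<'E'
from h import *
o=get_obs(); print({k:np.round(v,3) for k,v in o.items()})
for n in("top","scene"):
    c=camera(n); cv2.imwrite(f"pics/{n}0.png",c["color"][:,:,::-1]); print(n,c["fov_y"],c["cx"],c["cy"],ray(c,320,240))
E
```

```text
pics
{'clock': np.float64(0.0), 'joint_pos': array([-1.19 ,  0.333, -0.065,  1.461,  0.022,  1.35 , -0.089]), 'joint_velocities': array([ 0.002,  0.002, -0.   , -0.   ,  0.001, -0.   , -0.002]), 'tau': array([-1.0000e-03, -6.2545e+01,  4.9000e-02, -3.9161e+01,  1.6000e-02,
        1.0000e-02,  0.0000e+00]), 'position': array([0.245, 0.574, 0.241]), 'ee_rot': array([ 0.201,  0.98 , -0.001, -0.   ]), 'ft_force': array([ 0.565, -0.182, -0.545]), 'torque': array([-0.008,  0.033,  0.012]), 'grasp_force': np.float64(0.0), 'grip_width': np.float64(0.999)}
top 47.5461466859128 317.3668317728666 247.03994939706647 (array([0.37700702, 0.01214273, 1.48737153]), array([ 7.87909500e-02, -6.29329013e-04, -9.96986408e-01]))
scene 57.03403575766926 314.30747962347834 245.3976234652559 (array([1.11417226, 0.08360061, 0.77252583]), array([-0.69270583, -0.0820196 , -0.71676135]))
```

View pics/top0.png

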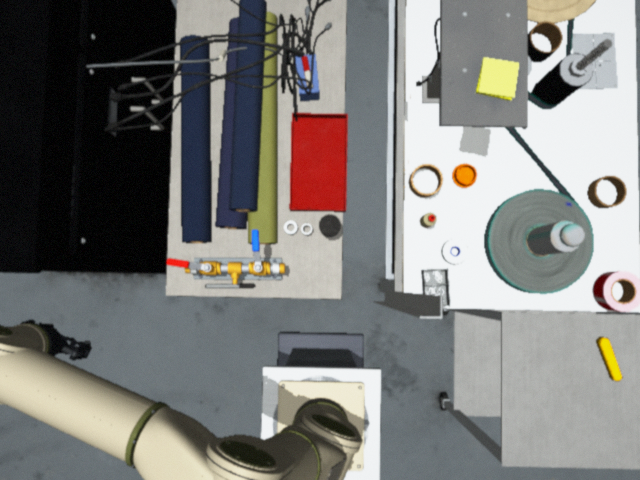

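View pics/scene0.png

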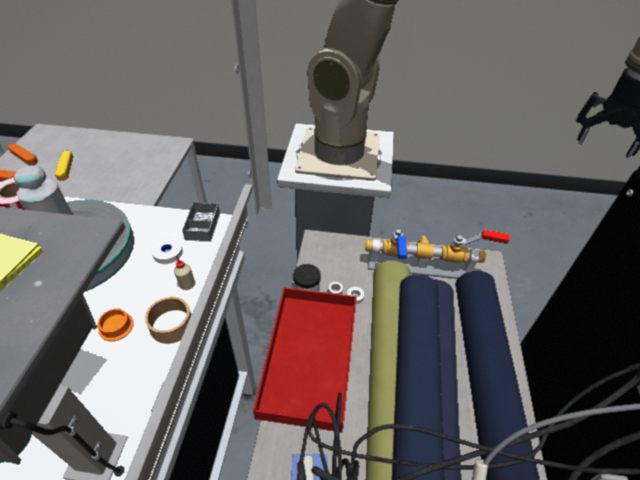

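The top view (up = +x, left = +y) shows the manifold at about (238,268). The red lever points left, with its tip near (167,263) and its stem near (208,268). The blue lever points up, with its tip near (255,231) and its stem near (260,268). In the scene view the red sleeve is at (495,237) and the blue one at (402,245).

```bash
cat >> h.py <<'E'
def sleeves(c,box):
    x0,y0,x1,y1=box; hsv=cv2.cvtColor(c["color"],cv2.COLOR_RGB2HSV).astype(int); H,S,V=hsv[...,0],hsv[...,1],hsv[...,2]
    out={}
    for n,m in(("red",((H<6)|(H>174))&(S>170)&(V>90)),("blue",(abs(H-108)<10)&(S>150)&(V>100))):
        k=np.zeros(H.shape,np.uint8); k[y0:y1,x0:x1]=m[y0:y1,x0:x1]
        N,L,st,ce=cv2.connectedComponentsWithStats(k)
        if N<2: continue
        i=1+np.argmax(st[1:,4]); p=np.argwhere(L==i)[:,::-1]
        out[n]=(st[i,4],cv2.minAreaRect(p.astype(np.float32)),ce[i])
    return out
E
python3 - <<'E'
from h import *
ct=camera("top");cs=camera("scene")
T=sleeves(ct,(150,215,300,290)); S=sleeves(cs,(350,220,530,275))
for n in T:
    print(n,T[n][0],T[n][2],S[n][0],S[n][2])
    # top faces/centre height ~.130
    P=onz(ct,*T[n][2],.13); print(" centre top",P.round(4))
    bp=cv2.boxPoints(T[n][1]); print(" corners",[onz(ct,*b,.128)[:2].round(4).tolist() for b in bp])
    o1,d1=ray(ct,*T[n][2]);o2,d2=ray(cs,*S[n][2])
    s=np.linalg.lstsq(np.c_[d1,-d2],o2-o1,rcond=None)[0]; a,b=o1+d1*s[0],o2+d2*s[1]
    print(" tri",((a+b)/2).round(4),np.linalg.norm(a-b).round(4))
# plate corners region, enlarged crops
cr=cv2.resize(ct["color"][222:298,160:300],None,fx=5.6,fy=5.6,interpolation=cv2.INTER_CUBIC); cv2.imwrite("pics/ctop.png",cr[:,:,::-1])
E
```

```text
red 133 [176.89473684 262.53383459] 221 [495.47058824 235.69683258]
 centre top [0.4207 0.3669 0.13  ]
 corners [[0.4166, 0.3964], [0.4317, 0.3947], [0.4242, 0.3388], [0.4092, 0.3406]]
 tri [0.4207 0.3675 0.1264] 0.0007
blue 133 [254.95488722 240.15037594] 180 [401.44444444 245.82777778]
 centre top [0.4806 0.1738 0.13  ]
 corners [[0.5061, 0.1822], [0.5064, 0.1671], [0.4562, 0.1658], [0.4559, 0.1808]]
 tri [0.4808 0.1743 0.1269] 0.0002
```

View pics/ctop.png

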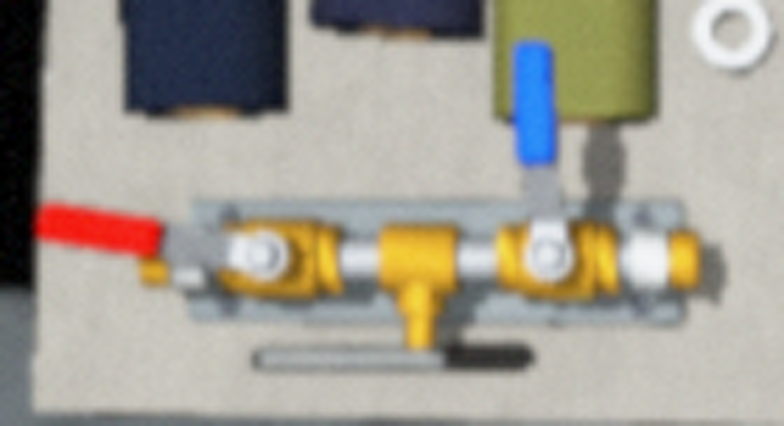

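The crop shows the red stem at crop (262,255), which is px (206.8,267.5). The blue stem is at crop (549,255), px (258,267.5). The red lever is turned a few degrees off the pipe line, and the blue one is almost straight across it.

Run:
```python
from h import *
import workcell
print([n for n in dir(workcell) if not n.startswith('_')], getattr(workcell,'tcp_to_tips',None))
c=camera("top")
r=onz(c,206.8,267.5,.104);b=onz(c,258,267.5,.104)
print(r,b,np.linalg.norm(r-b))
C={"r":np.array([.4207,.3672]),"b":np.array([.4807,.174])}
for n,s in(("r",r),("b",b)):
    d=C[n]-s[:2]; print(n,np.linalg.norm(d),"theta",np.degrees(np.arctan2(d[0],d[1])))
```

```text
['MotionError', 'camera', 'get_obs', 'hand_in', 'tcp_to_tips'] 0.011
[0.41046437 0.29727624 0.104     ] [0.41312047 0.16723896 0.104     ] 0.13006440456119717
r 0.07066894795493085 theta 8.327966263249271
b 0.0679168923891242 theta 84.28681558888455
```

Request:
{"name": "apply_moves", "arguments": {"rows": [{"gripper":1,"az":-5.2},{"gripper":1,"az":-5.2},{"gripper":1,"az":-5.2},{"gripper":1},{"gripper":1}]}}

```text
invalid input at $.rows[0]: expected keys x, y, z, ax, ay, az, gripper
```

Request:
{"name": "apply_moves", "arguments": {"rows": [{"x":0,"y":0,"z":0,"ax":0,"ay":0,"az":-5.2,"gripper":1},{"x":0,"y":0,"z":0,"ax":0,"ay":0,"az":-5.2,"gripper":1},{"x":0,"y":0,"z":0,"ax":0,"ay":0,"az":-5.2,"gripper":1},{"x":-10,"y":-15,"z":0,"ax":0,"ay":0,"az":0,"gripper":1},{"x":-18,"y":-25,"z":0,"ax":0,"ay":0,"az":0,"gripper":1}]}}

```text
clock: 0.67
position: [0.2656, 0.5329, 0.2416]
ee_rot: [0.063, 0.998, 0.0, -0.001]
ft_force: [-0.2, 0.2, 0.6]
grip_width: 0.298
grasp_force: 0.0
```

Request:
{"name": "apply_moves", "arguments": {"rows": [{"x":-25,"y":-30,"z":0,"ax":0,"ay":0,"az":0,"gripper":1},{"x":-25,"y":-30,"z":0,"ax":0,"ay":0,"az":0,"gripper":1},{"x":-25,"y":-30,"z":0,"ax":0,"ay":0,"az":0,"gripper":1},{"x":-20,"y":-25,"z":0,"ax":0,"ay":0,"az":0,"gripper":1},{"x":-20,"y":-20,"z":0,"ax":0,"ay":0,"az":0,"gripper":1}]}}

```text
clock: 1.08
position: [0.3654, 0.38, 0.2425]
ee_rot: [0.067, 0.998, 0.0, 0.0]
ft_force: [-0.4, -0.3, -0.2]
grip_width: -0.001
grasp_force: 0.0
```

Request:
{"name": "apply_moves", "arguments": {"rows": [{"x":-6,"y":-3,"z":25,"ax":0,"ay":0,"az":0,"gripper":1},{"x":-6,"y":-3,"z":30,"ax":0,"ay":0,"az":0,"gripper":1},{"x":-6,"y":0,"z":30,"ax":0,"ay":0,"az":0,"gripper":1},{"x":0,"y":0,"z":20,"ax":0,"ay":0,"az":0,"gripper":1},{"x":0,"y":0,"z":9,"ax":0,"ay":0,"az":0,"gripper":1}]}}

```text
clock: 1.5
position: [0.3806, 0.3727, 0.1253]
ee_rot: [0.066, 0.998, -0.002, -0.001]
ft_force: [-0.5, 0.1, -0.7]
grip_width: -0.002
grasp_force: 0.0
```

Run:
```python
from h import *
o=get_obs(); print(o["position"],o["ft_force"],o["joint_pos"].round(2))
c=camera("scene"); cr=cv2.resize(c["color"][150:280,370:540],None,fx=4.5,fy=4.5,interpolation=cv2.INTER_CUBIC); cv2.imwrite("pics/s1.png",cr[:,:,::-1])
```

```text
[0.38061273 0.37274747 0.12532323] [-0.52600702  0.08561153 -0.70921803] [-0.89  0.23  0.03  1.85 -0.01  1.07  0.58]
```

View pics/s1.png

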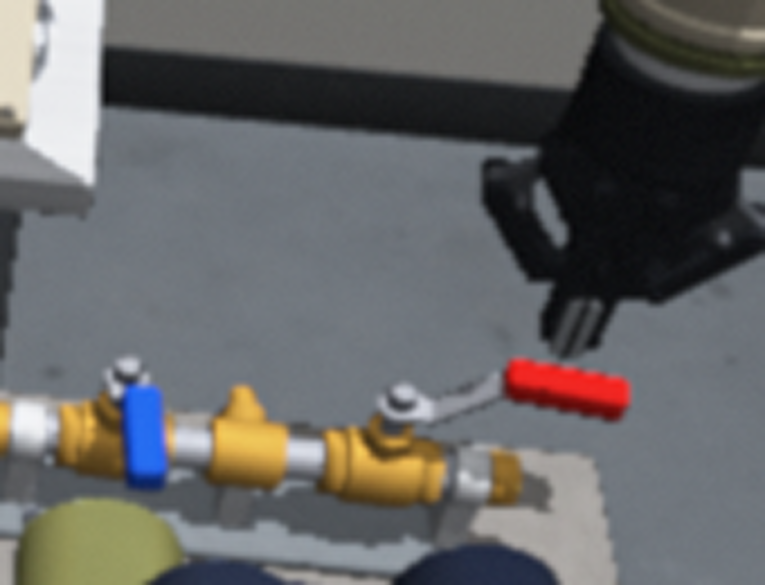

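The scene crop shows the closed fingertips behind the red sleeve on the robot's side, with their lower end at crop (570,355), which is px (497,229). I'll check the tip height from that point.

Run:
```python
from h import *
c=camera("scene")
for uv in((497,229),(495,228),(499,229)):
    o,d=ray(c,*uv)
    print([ (o+d*(x-o[0])/d[0]).round(4).tolist() for x in(.38,.391)])
```

```text
[[0.38, 0.381, 0.1085], [0.391, 0.3765, 0.1185]]
[[0.38, 0.3761, 0.1108], [0.391, 0.3717, 0.1207]]
[[0.38, 0.385, 0.1092], [0.391, 0.3805, 0.1191]]
```

Request:
{"name": "apply_moves", "arguments": {"rows": [{"x":-5,"y":0,"z":1,"ax":0,"ay":0,"az":0,"gripper":1},{"x":-5,"y":0,"z":1,"ax":0,"ay":0,"az":0,"gripper":1},{"x":-4,"y":0,"z":0,"ax":0,"ay":0,"az":0,"gripper":1},{"x":-3,"y":0,"z":0,"ax":0,"ay":0,"az":0,"gripper":1},{"x":-2,"y":0,"z":0,"ax":0,"ay":0,"az":0,"gripper":1}]}}

```text
clock: 2.02
position: [0.4012, 0.3718, 0.127]
ee_rot: [0.066, 0.998, 0.0, 0.0]
ft_force: [0.3, -0.5, -0.5]
grip_width: -0.002
grasp_force: 0.0
```

Request:
{"name": "apply_moves", "arguments": {"rows": [{"x":-5,"y":1.2,"z":0,"ax":0,"ay":0,"az":4,"gripper":1},{"x":-5,"y":1.2,"z":0,"ax":0,"ay":0,"az":4,"gripper":1},{"x":-5,"y":1.2,"z":0,"ax":0,"ay":0,"az":4,"gripper":1},{"x":-5,"y":1.2,"z":0,"ax":0,"ay":0,"az":4,"gripper":1},{"x":-5,"y":1.2,"z":0,"ax":0,"ay":0,"az":4,"gripper":1}]}}

```text
clock: 2.43
position: [0.4256, 0.3715, 0.1268]
ee_rot: [0.239, 0.971, 0.0, -0.0]
ft_force: [-4.2, 1.0, 1.9]
grip_width: 0.002
grasp_force: 1.5
```

Request:
{"name": "apply_moves", "arguments": {"rows": [{"x":-5,"y":1.2,"z":0,"ax":0,"ay":0,"az":4,"gripper":1},{"x":-5,"y":1.2,"z":0,"ax":0,"ay":0,"az":4,"gripper":1},{"x":-5,"y":1.2,"z":0,"ax":0,"ay":0,"az":4,"gripper":1},{"x":-5,"y":1.2,"z":0,"ax":0,"ay":0,"az":4,"gripper":1},{"x":-5,"y":1.2,"z":0,"ax":0,"ay":0,"az":4,"gripper":1}]}}

```text
clock: 2.85
position: [0.4494, 0.3623, 0.1268]
ee_rot: [0.404, 0.915, 0.001, -0.0]
ft_force: [-1.8, 3.1, 0.6]
grip_width: 0.001
grasp_force: 1.5
```

Request:
{"name": "apply_moves", "arguments": {"rows": [{"x":-5,"y":1.2,"z":0,"ax":0,"ay":0,"az":4,"gripper":1},{"x":-5,"y":1.2,"z":0,"ax":0,"ay":0,"az":4,"gripper":1},{"x":-5,"y":1.2,"z":0,"ax":0,"ay":0,"az":4,"gripper":1},{"x":-5,"y":1.2,"z":0,"ax":0,"ay":0,"az":4,"gripper":1},{"x":-5,"y":1.2,"z":0,"ax":0,"ay":0,"az":4,"gripper":1}]}}

```text
clock: 3.27
position: [0.4688, 0.3453, 0.1269]
ee_rot: [0.557, 0.831, 0.001, -0.0]
ft_force: [0.7, 4.1, -0.9]
grip_width: 0.003
grasp_force: 1.6
```

Request:
{"name": "apply_moves", "arguments": {"rows": [{"x":-5,"y":1.2,"z":0,"ax":0,"ay":0,"az":4,"gripper":1},{"x":-5,"y":1.2,"z":0,"ax":0,"ay":0,"az":4,"gripper":1},{"x":-5,"y":1.2,"z":0,"ax":0,"ay":0,"az":4,"gripper":1},{"x":-5,"y":1.2,"z":0,"ax":0,"ay":0,"az":4,"gripper":1},{"x":-4,"y":1,"z":0,"ax":0,"ay":0,"az":3.5,"gripper":1}]}}

```text
clock: 3.68
position: [0.4809, 0.3232, 0.1269]
ee_rot: [0.69, 0.724, 0.001, -0.0]
ft_force: [1.5, 2.7, -1.4]
grip_width: 0.002
grasp_force: 1.6
```

Request:
{"name": "apply_moves", "arguments": {"rows": [{"x":-1.5,"y":0,"z":0,"ax":0,"ay":0,"az":0,"gripper":1},{"x":0,"y":0,"z":0,"ax":0,"ay":0,"az":0,"gripper":1}]}}

```text
clock: 3.85
position: [0.4808, 0.3212, 0.1268]
ee_rot: [0.688, 0.726, 0.001, 0.0]
ft_force: [1.4, 0.5, -0.1]
grip_width: 0.003
grasp_force: 0.5
```

Request:
{"name": "apply_moves", "arguments": {"rows": [{"x":-1.5,"y":0,"z":0,"ax":0,"ay":0,"az":1,"gripper":1},{"x":-1.5,"y":0,"z":0,"ax":0,"ay":0,"az":1,"gripper":1},{"x":0,"y":0,"z":0,"ax":0,"ay":0,"az":0,"gripper":1}]}}

```text
clock: 4.1
position: [0.4806, 0.32, 0.1268]
ee_rot: [0.701, 0.713, 0.002, -0.001]
ft_force: [3.8, 8.4, -2.9]
grip_width: 0.0
grasp_force: 4.3
```

Request:
{"name": "apply_moves", "arguments": {"rows": [{"x":-1,"y":0,"z":0,"ax":0,"ay":0,"az":0,"gripper":1},{"x":-1,"y":0,"z":0,"ax":0,"ay":0,"az":0,"gripper":1},{"x":0,"y":0,"z":0,"ax":0,"ay":0,"az":0,"gripper":1}]}}

```text
clock: 4.35
position: [0.4805, 0.3199, 0.1269]
ee_rot: [0.7, 0.714, 0.003, -0.001]
ft_force: [5.7, 15.2, -6.4]
grip_width: -0.002
grasp_force: 7.5
```

Request:
{"name": "apply_moves", "arguments": {"rows": [{"x":8,"y":0,"z":0,"ax":0,"ay":0,"az":0,"gripper":1},{"x":12,"y":0,"z":0,"ax":0,"ay":0,"az":0,"gripper":1},{"x":0,"y":0,"z":-25,"ax":0,"ay":0,"az":0,"gripper":1},{"x":0,"y":0,"z":-35,"ax":0,"ay":0,"az":0,"gripper":1},{"x":0,"y":0,"z":-20,"ax":0,"ay":0,"az":0,"gripper":1}]}}

```text
clock: 4.77
position: [0.4802, 0.3366, 0.2089]
ee_rot: [0.701, 0.713, 0.0, 0.0]
ft_force: [1.7, -0.6, 0.0]
grip_width: -0.002
grasp_force: 0.0
```

Request:
{"name": "apply_moves", "arguments": {"rows": [{"x":-35,"y":1,"z":0,"ax":0,"ay":0,"az":0,"gripper":1},{"x":-40,"y":1,"z":0,"ax":0,"ay":0,"az":0,"gripper":1},{"x":-40,"y":1,"z":0,"ax":0,"ay":0,"az":0,"gripper":1},{"x":-40,"y":1,"z":0,"ax":0,"ay":0,"az":0,"gripper":1},{"x":-40,"y":1,"z":0,"ax":0,"ay":0,"az":0,"gripper":1}]}}

```text
clock: 5.18
position: [0.4879, 0.1395, 0.2062]
ee_rot: [0.701, 0.713, -0.0, -0.0]
ft_force: [1.1, 0.9, 0.2]
grip_width: -0.004
grasp_force: 0.0
```

Run:
```python
from h import *
c=camera("scene"); cr=cv2.resize(c["color"][170:300,350:520],None,fx=4.5,fy=4.5,interpolation=cv2.INTER_CUBIC); cv2.imwrite("pics/s2.png",cr[:,:,::-1])
S=sleeves(c,(350,220,530,290))
for n in S: print(n,S[n][0],onz(c,*S[n][2],.1265).round(4))
```

```text
red 195 [0.4803 0.3012 0.1265]
blue 180 [0.4804 0.1745 0.1265]
```

View pics/s2.png

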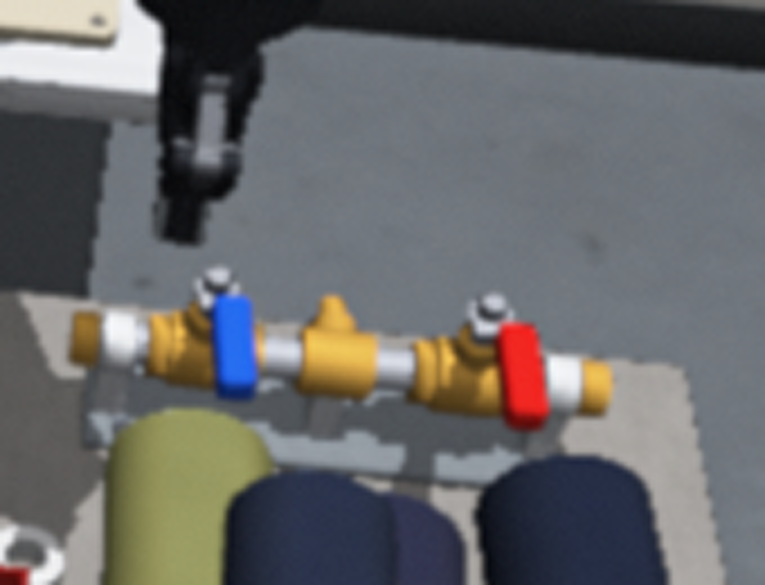

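The scene crop shows the red sleeve at crop (522,375) pointing across the pipe. The blue sleeve at (235,345) has not moved, and the fingertip hangs at (180,240), to the right of blue as the robot sees it.

Request:
{"name": "apply_moves", "arguments": {"rows": [{"x":-3,"y":-1,"z":20,"ax":0,"ay":0,"az":-1.5,"gripper":1},{"x":-3,"y":0,"z":25,"ax":0,"ay":0,"az":-1.5,"gripper":1},{"x":0,"y":0,"z":20,"ax":0,"ay":0,"az":0,"gripper":1},{"x":0,"y":0,"z":10,"ax":0,"ay":0,"az":0,"gripper":1},{"x":0,"y":0,"z":5,"ax":0,"ay":0,"az":0,"gripper":1}]}}

```text
clock: 5.65
position: [0.4867, 0.1352, 0.1249]
ee_rot: [0.682, 0.731, -0.001, -0.0]
ft_force: [-0.7, 0.3, 0.7]
grip_width: 0.0
grasp_force: 0.0
```

Request:
{"name": "apply_moves", "arguments": {"rows": [{"x":5,"y":0,"z":0,"ax":0,"ay":0,"az":0,"gripper":1},{"x":5,"y":0,"z":0,"ax":0,"ay":0,"az":0,"gripper":1},{"x":4,"y":0,"z":0,"ax":0,"ay":0,"az":0,"gripper":1},{"x":3,"y":0,"z":0,"ax":0,"ay":0,"az":0,"gripper":1},{"x":2,"y":0,"z":0,"ax":0,"ay":0,"az":0,"gripper":1}]}}

```text
clock: 6.07
position: [0.4867, 0.1548, 0.1271]
ee_rot: [0.682, 0.731, 0.001, 0.0]
ft_force: [0.8, -3.2, 1.4]
grip_width: -0.003
grasp_force: 1.5
```

Contact at about 3 N. Next is the arc.

Request:
{"name": "apply_moves", "arguments": {"rows": [{"x":5,"y":1.2,"z":0,"ax":0,"ay":0,"az":-4,"gripper":1},{"x":5,"y":1.2,"z":0,"ax":0,"ay":0,"az":-4,"gripper":1},{"x":5,"y":1.2,"z":0,"ax":0,"ay":0,"az":-4,"gripper":1},{"x":5,"y":1.2,"z":0,"ax":0,"ay":0,"az":-4,"gripper":1},{"x":5,"y":1.2,"z":0,"ax":0,"ay":0,"az":-4,"gripper":1}]}}

```text
clock: 6.48
position: [0.4877, 0.1793, 0.127]
ee_rot: [0.544, 0.839, 0.0, 0.001]
ft_force: [1.0, -3.5, 1.6]
grip_width: 0.001
grasp_force: 1.5
```

Request:
{"name": "apply_moves", "arguments": {"rows": [{"x":5,"y":1.2,"z":0,"ax":0,"ay":0,"az":-4,"gripper":1},{"x":5,"y":1.2,"z":0,"ax":0,"ay":0,"az":-4,"gripper":1},{"x":5,"y":1.2,"z":0,"ax":0,"ay":0,"az":-4,"gripper":1},{"x":5,"y":1.2,"z":0,"ax":0,"ay":0,"az":-4,"gripper":1},{"x":5,"y":1.2,"z":0,"ax":0,"ay":0,"az":-4,"gripper":1}]}}

```text
clock: 6.9
position: [0.4798, 0.2038, 0.127]
ee_rot: [0.39, 0.921, 0.001, 0.001]
ft_force: [3.8, -1.0, 0.4]
grip_width: 0.003
grasp_force: 1.5
```

Request:
{"name": "apply_moves", "arguments": {"rows": [{"x":5,"y":1.2,"z":0,"ax":0,"ay":0,"az":-4,"gripper":1},{"x":5,"y":1.2,"z":0,"ax":0,"ay":0,"az":-4,"gripper":1},{"x":5,"y":1.2,"z":0,"ax":0,"ay":0,"az":-4,"gripper":1},{"x":5,"y":1.2,"z":0,"ax":0,"ay":0,"az":-4,"gripper":1},{"x":5,"y":1.2,"z":0,"ax":0,"ay":0,"az":-4,"gripper":1}]}}

```text
clock: 7.32
position: [0.4639, 0.2243, 0.127]
ee_rot: [0.224, 0.975, 0.001, 0.001]
ft_force: [3.8, 0.4, -0.0]
grip_width: -0.0
grasp_force: 1.6
```

Request:
{"name": "apply_moves", "arguments": {"rows": [{"x":5,"y":1.2,"z":0,"ax":0,"ay":0,"az":-4,"gripper":1},{"x":5,"y":1.2,"z":0,"ax":0,"ay":0,"az":-4,"gripper":1},{"x":5,"y":1.2,"z":0,"ax":0,"ay":0,"az":-4,"gripper":1},{"x":5,"y":1.2,"z":0,"ax":0,"ay":0,"az":-4,"gripper":1},{"x":4,"y":1,"z":0,"ax":0,"ay":0,"az":-4,"gripper":1}]}}

```text
clock: 7.73
position: [0.4428, 0.2377, 0.1271]
ee_rot: [0.051, 0.999, 0.001, 0.001]
ft_force: [3.0, 1.3, -1.1]
grip_width: 0.003
grasp_force: 1.5
```

Request:
{"name": "apply_moves", "arguments": {"rows": [{"x":3,"y":0.5,"z":0,"ax":0,"ay":0,"az":-2,"gripper":1},{"x":3,"y":0.5,"z":0,"ax":0,"ay":0,"az":-2,"gripper":1},{"x":2,"y":0,"z":0,"ax":0,"ay":0,"az":-2,"gripper":1},{"x":0,"y":0,"z":0,"ax":0,"ay":0,"az":0,"gripper":1}]}}

```text
clock: 8.07
position: [0.4347, 0.2393, 0.1272]
ee_rot: [-0.001, 1.0, 0.001, 0.001]
ft_force: [1.2, 1.2, 0.9]
grip_width: -0.003
grasp_force: 0.6
```

Request:
{"name": "apply_moves", "arguments": {"rows": [{"x":1.5,"y":0,"z":0,"ax":0,"ay":0,"az":0,"gripper":1},{"x":1,"y":0,"z":0,"ax":0,"ay":0,"az":0,"gripper":1},{"x":0,"y":0,"z":0,"ax":0,"ay":0,"az":0,"gripper":1}]}}

```text
clock: 8.32
position: [0.4326, 0.2389, 0.127]
ee_rot: [0.001, 1.0, 0.001, 0.001]
ft_force: [4.7, 2.4, 1.4]
grip_width: -0.001
grasp_force: 2.5
```

Request:
{"name": "apply_moves", "arguments": {"rows": [{"x":1.5,"y":0,"z":0,"ax":0,"ay":0,"az":0,"gripper":1},{"x":1.5,"y":0,"z":0,"ax":0,"ay":0,"az":0,"gripper":1},{"x":0,"y":0,"z":0,"ax":0,"ay":0,"az":0,"gripper":1}]}}

```text
clock: 8.57
position: [0.4322, 0.2388, 0.1272]
ee_rot: [0.001, 1.0, 0.001, 0.004]
ft_force: [17.9, 3.4, -8.8]
grip_width: 0.004
grasp_force: 9.3
```

Request:
{"name": "apply_moves", "arguments": {"rows": [{"x":-8,"y":0,"z":0,"ax":0,"ay":0,"az":0,"gripper":1},{"x":-8,"y":0,"z":0,"ax":0,"ay":0,"az":0,"gripper":1},{"x":0,"y":0,"z":-25,"ax":0,"ay":0,"az":0,"gripper":1},{"x":0,"y":0,"z":-35,"ax":0,"ay":0,"az":0,"gripper":1},{"x":0,"y":0,"z":-35,"ax":0,"ay":0,"az":0,"gripper":1}]}}

```text
clock: 8.98
position: [0.4439, 0.2376, 0.2214]
ee_rot: [0.001, 1.0, -0.001, -0.002]
ft_force: [1.3, 0.1, 0.2]
grip_width: 0.005
grasp_force: 0.0
```

Request:
{"name": "apply_moves", "arguments": {"rows": [{"x":0,"y":0,"z":-20,"ax":0,"ay":0,"az":0,"gripper":1},{"x":0,"y":0,"z":0,"ax":0,"ay":0,"az":0,"gripper":1},{"x":0,"y":0,"z":0,"ax":0,"ay":0,"az":0,"gripper":1}]}}

```text
clock: 9.23
position: [0.445, 0.2385, 0.2419]
ee_rot: [0.001, 1.0, 0.0, 0.0]
ft_force: [-0.4, -0.7, -0.7]
grip_width: 0.0
grasp_force: 0.0
```

Run:
```python
from h import *
o=get_obs(); print(o["clock"],o["position"],o["ft_force"])
c=camera("scene"); cv2.imwrite("pics/s3.png",cv2.resize(c["color"][170:320,300:500],None,fx=4,fy=4,interpolation=cv2.INTER_CUBIC)[:,:,::-1])
S=sleeves(c,(350,200,530,290))
for n in S: print(n,S[n][0],onz(c,*S[n][2],.1265).round(4))
```

```text
9.2333 [0.44500915 0.23852574 0.24192675] [-0.38033655 -0.72631249 -0.74053145]
red 196 [0.4805 0.3012 0.1265]
blue 160 [0.41   0.2386 0.1265]
```

View pics/s3.png

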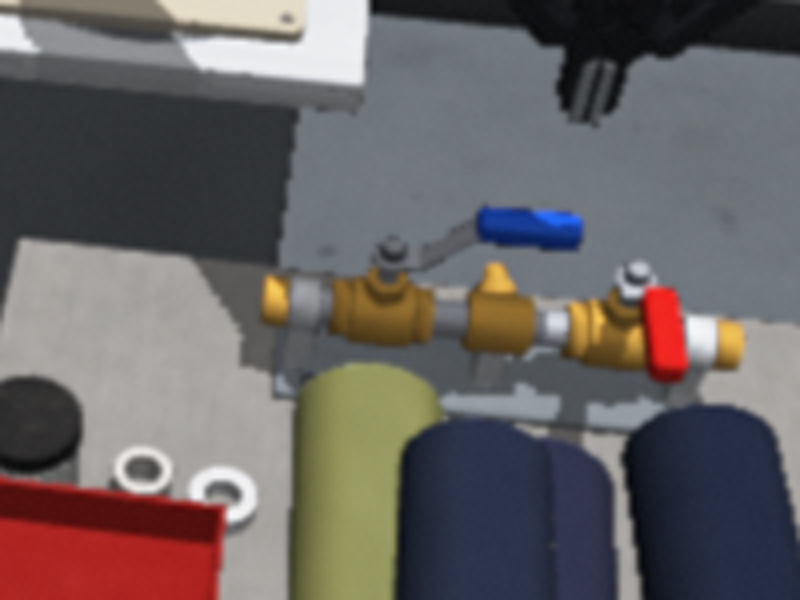

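The blue lever now lies in line with the pipe at crop (530,228). The red lever still points across it at (664,335), and the rings and jar have not moved. Both levers met firm stops and the arm is clear.

```bash
python3 -c "
from workcell import *
print(hand_in())"
```

```text
the job is handed in; nothing more can be done
None
```

I closed the red valve to its stop first, then opened the blue valve to its stop, and handed the job in at about 9 s with the arm clear, wrist-force readings no higher than about 20 N, and the jar and rings seen in place (marker, tape and bottle not re-checked).

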